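# Set out the lens tubes on the V-mounts

### The job

First shut the laser's beam shutter by tipping its lever over to the far side, then lift the lid off the storage case and lay it flat on the blue mat. Lay the tubes you find in the case in the V-mounts on the rail, centred and along the beam: the long (140 mm) one in the mount nearest the laser, the middle (112 mm) one in the middle mount, the short (84 mm) one in the far mount; a mount whose tube is missing stays empty. When all are set, put the lid back on the case so that it drops fully home, and leave the shutter shut and the other things on the table where they are.

Things in the scene. Friction and masses are not known exactly. Their poses are not given: they have to be found in the camera images.
- shutter (a joint): toggle lever of the laser's beam shutter, rad: 0 to 0.15 = open, leaning to the robot's side; 1.0 = shut, at its stop, leaning to the far side. Hinged 62 mm below its knob about the laser's y axis, so the knob swings 59 mm towards the laser's +x, rising 8 mm half-way. Needs about 1 N at the knob; stays where it is left
- shutter_tip (a point): centre of the black ball knob (26 mm) on the shutter lever (10 mm rod), about 220 mm over the table; nothing stands above it. The lever stands on the black shutter block in front of the laser head
- laser: grey laser head, 260 x 100 x 90 mm on risers, fixed at the left end of the rail. Origin on the table under the shutter block; x points across the beam, away from the robot, y back along the beam (away from the rail), z up. Its top is 155 mm over the table, the top of the shutter block 145 mm
- case: grey storage case, fixed, 180 (x) by 244 (y) by 70 mm high, walls 5 mm, origin under its middle. Three places for tubes at y = -70, 0, 70 mm, each a 39 mm gap in two dark foam bars (at x = +-32 mm, 10 mm wide, tops 26 mm up); a tube lies along x, its axis 36 mm above the case's underside; finger room between the bars. A place may be empty
- lid_handle (a point): middle of the handle on the case's loose lid: a bar 124 mm long along the lid's x, 14 mm wide and high, 22 mm clear of the lid. Lid seated on the case: this point is 105 mm over the case's underside, above its middle, x axes parallel (either way round). Lid standing flat on the mat: 48 mm over the table
- mat: blue lint-free mat, fixed, 230 (x) by 300 (y) by 3 mm, origin under its middle; beside the case, on its left or right
- long_tube_centre (a point): centre of the long lens tube: an aluminium cylinder with black end rings, 40 mm in diameter, 140 mm long, about 300 g; x runs along its axis, both ends are alike. It may be absent. Starts lying in the case, under the lid, in any of the three places
- long_tube: the same long tube: origin on its side wall, 20 mm from the axis half-way along; use the centre point
- middle_tube_centre (a point): centre of the middle lens tube: an aluminium cylinder with black end rings, 40 mm in diameter, 112 mm long, about 240 g; x runs along its axis, both ends are alike. It may be absent. Starts lying in the case, under the lid, in any of the three places
- middle_tube: the same middle tube: origin on its side wall, 20 mm from the axis half-way along; use the centre point
- short_tube_centre (a point): centre of the short lens tube: an aluminium cylinder with black end rings, 40 mm in diameter, 84 mm long, about 180 g; x runs along its axis, both ends are alike. It may be absent. Starts lying in the case, under the lid, in any of the three places
- short_tube: the same short tube: origin on its side wall, 20 mm from the axis half-way along; use the centre point
- lid: the same lid: a grey plate 184 (x) by 248 (y) by 6 mm, about 350 g, with a rim underneath, 10 mm deep, that drops into the case with about 4 mm of play all round. Origin at the underside of the rim, 45 mm below the handle point
- seat0 (a point): the V-mount nearest the laser: a 90-degree V 40 mm long (along y, the beam) and 36 mm wide, raised on a post on the rail, fixed. This point is where the centre of a tube lying in the V comes, 110 mm over the table; the V's bottom line is 28 mm below it and its upper edges 13 mm below and 16 mm to either side; y runs along the beam towards the laser, z up
- seat1 (a point): the V-mount in the middle: a 90-degree V 40 mm long (along y, the beam) and 36 mm wide, raised on a post on the rail, fixed. This point is where the centre of a tube lying in the V comes, 110 mm over the table; the V's bottom line is 28 mm below it and its upper edges 13 mm below and 16 mm to either side; y runs along the beam towards the laser, z up
- seat2 (a point): the V-mount farthest from the laser: a 90-degree V 40 mm long (along y, the beam) and 36 mm wide, raised on a post on the rail, fixed. This point is where the centre of a tube lying in the V comes, 110 mm over the table; the V's bottom line is 28 mm below it and its upper edges 13 mm below and 16 mm to either side; y runs along the beam towards the laser, z up
- driver: bystander: screwdriver, 150 mm long, black handle, lying on the table behind the rail
- spanner: bystander: steel open-ended wrench, 160 mm, lying behind the rail
- post: bystander: short steel optical post, 32 mm foot, 60 mm tall, standing behind the rail
- mirror: bystander: mirror in a square mount on a short post, 105 mm tall
- goggles: bystander: laser safety goggles, 145 mm wide
- tissues: bystander: cardboard box of lens tissue 75 x 120 x 45 mm
- meter: bystander: hand-held power meter 85 x 150 x 32 mm

How it is judged (in metres and radians):
On the way, in this order (a step that is already met when the one before it is completed fails the run):
1. the shutter is shut (lever over to the far side, within about 0.1 rad of its stop) (value of joint shutter above 0.88 rad), for 0.2 s.
2. the lid lies flat on the mat, its middle within 60 mm of the mat's, let go (horizontal distance between lid_handle and mat below 0.06 m and height (world z) of lid_handle below 0.055 m and angle between lid_handle's own z axis and vertical below 0.06 rad and linear speed of lid below 0.02 m/s and contact force between the fingers and lid below 0.1 N), for 0.3 s.
3. every tube that is there lies in its own V-mount, let go (y of long_tube_centre in the frame of seat0 between -0.015 and 0.015 m and x of long_tube_centre in the frame of seat0 between -0.004 and 0.004 m and z of long_tube_centre in the frame of seat0 between -0.004 and 0.004 m and angle between the x axis of long_tube_centre and the y axis of seat0, either way round below 0.06 rad and linear speed of each of long_tube, middle_tube, short_tube below 0.02 m/s and contact force between the fingers and long_tube below 0.1 N and y of middle_tube_centre in the frame of seat1 between -0.015 and 0.015 m and x of middle_tube_centre in the frame of seat1 between -0.004 and 0.004 m and z of middle_tube_centre in the frame of seat1 between -0.004 and 0.004 m and angle between the x axis of middle_tube_centre and the y axis of seat1, either way round below 0.06 rad and contact force between the fingers and middle_tube below 0.1 N and y of short_tube_centre in the frame of seat2 between -0.015 and 0.015 m and x of short_tube_centre in the frame of seat2 between -0.004 and 0.004 m and z of short_tube_centre in the frame of seat2 between -0.004 and 0.004 m and angle between the x axis of short_tube_centre and the y axis of seat2, either way round below 0.06 rad and contact force between the fingers and short_tube below 0.1 N), for 0.3 s.
At the end, for the whole second after the job is handed in: Each tube present rests in its own V-mount: within 15 mm of centre along the V, 4 mm across and in height, 0.06 rad of the beam. The lid is home on the case (8 mm, 4 mm in height, flat), the shutter lever past 0.88 rad, nothing held (all of step 3 and value of joint shutter above 0.88 rad and x of lid_handle in the frame of case between -0.008 and 0.008 m and y of lid_handle in the frame of case between -0.008 and 0.008 m and z of lid_handle in the frame of case between 0.101 and 0.109 m and angle between lid_handle's own z axis and vertical below 0.04 rad and linear speed of lid below 0.02 m/s and contact force between the fingers and lid below 0.1 N); the robot touches nothing.
It fails at once if one of the bystanders is shoved more than 50 mm from its place (distance of any of driver, spanner, post, mirror, goggles, tissues, meter from where it was at the start of the episode above 0.05 m).
Of long_tube, middle_tube, short_tube only 2 to 3 are there at a start; the rules pass over those that are not, and their reading is None.
At some moment in a run one of lid may be knocked a few centimetres aside while the robot is not near it.
Once in a run the grip may slacken for a moment while it holds something.
It also fails if it takes over 210 s, if anything falls off the work surface, if the arm or the gripper's body presses on something with over 40 N, if the wrist force passes 120 N, or if a joint passes its speed limit or range.

### The arm

A 6-joint arm with a two-finger parallel gripper is mounted at the origin on the work surface. World frame = base frame: x ahead of the robot, y to its left, z up, the work surface at z = 0. Lengths are in m, angles in degrees, forces in N, time in s.
With the tool pointing down it reaches from about 0.35 to 0.975 m from the base axis. Payload 7.1 kg.
Tool frame: the origin (TCP) lies midway between the tips of the shut fingers; the grasp point (between the pads) lies 19 mm behind it; z points along the fingers, y is the direction in which the jaws open and shut (so a half turn about z gives the same grasp; the last joint's range is limited). The gripper opens to 88 mm and grips with 3 to 60 N. Pads are 20 mm wide; open, the fingers measure 115 mm over their backs; the gripper's body (75 mm by 178 mm) begins 61 mm behind the grasp point.
Start: joints at [66.119, 24.242, 93.386, -0, 62.372, -1.089], TCP at [0.242, 0.576, 0.223] pointing down, gripper open.
Joint ranges: [-172.04, 172.04], [-51.8, 120.97], [4.93, 147.93], [-75.15, 255.16], [6.16, 154.13], [-145.62, 145.62]. Speed limits (degrees/s): [136.94, 136.94, 172.46, 180, 180, 180].

### API

Orientations are given as a 3x3 rotation matrix whose columns are the frame's x, y, z axes.
In Python, from station import ctrl, eyes gives the robot as it stands.
- The arm moves only by the tool arm_command, never from a script. Its argument "plan" is a list of rows, each a list of 3 entries, a list of its own where there are three numbers: the shift along the tool's x, y, z in m, then the turn about the tool's z in degrees, then the opening, from -1 (shut) to 1 (fully open), so that 0 is half open. In form: [[[tx, ty, tz], yaw, claw], ...]. A call has 1 to 8 rows; each row shifts and turns the commanded pose from where the row before left it, along the tool's axes as they then stand; what a row does not reach is not made up. A row lasts 1/8 s, in which the tool goes at most 62.5 mm and 10.7 degrees, less where a joint would pass 70% of its speed; a pose out of reach is approached as far as the arm can. A call is refused whole if a number of a shift passes 0.0625 or a number of a turn 10.7, either way. A call with a gripper value outside its range is refused whole. The fingers move at their own pace and stop on an object; "squeeze" is the grip in N (left out, the last holds). Time passes only in rows, so rows that do not move let the fingers close. It gives the time, the measured TCP pose, the force and the opening at its end, in the units of the state.
- ctrl.read_state(): the state, without advancing time (a new reading comes with each control period).
- eyes.grab_frame(name): name is "scene" or "top"; returns a dict with "color" (384x512x3 uint8, red, green, blue), "K" (3x3 intrinsics, pixels), "eye" and "rotation" of the camera in the world. Camera axes: x right, y up, looking along -z (the intrinsics and any distortion apply to the point x, -y, -z); pixel columns grow to the right and rows downward; lengths in m; the calibration is good to about 2 mm. A picture is of the moment at which its call begins. There is no depth.
- ctrl.finish_job(): hands the job in, once; it reports no verdict.
The state is a dict: "time_s": time; "joint_pos": joint angles; "qd": joint speeds; "joint_torque": joint torques, N m; "eef_pos": TCP position; "ee_rot": TCP orientation; "ft_force": force on the tool from outside, world axes, zero at the start; "wrist_torque": the same for the moment, N m; "width": finger opening in m.
Only numpy, scipy, OpenCV 4.12 (cv2) and the standard library are available. Lean on these libraries where they do the work, as an engineer would, in place of code of your own. Each camera call takes 0.05 s, during which the arm holds its last target. There are 200 camera calls.

## Working session

There is one attempt and no reset: what is moved stays moved. The work goes in short steps, Python scripts to look and compute and a tool call to move; the robot and the scene stay as the last step left them, time stands still between calls to the robot, and variables do not carry over. Pictures are saved under pics/ and viewed, about 12 in all and at most 16, crops included, and the job is handed in when it is done.

Besides the shell and the picture viewer there is one more tool, called after "Emit:" as name(argument=value, ...) on one line, values as JSON. arm_command: Moves the arm, as the interface text tells. Its arguments: {"type":"object","properties":{"plan":{"type":"array","items":{"type":"array"}},"squeeze":{"type":"number"}},"required":["plan"]}

```bash
mkdir -p pics; ls; cat > h.py <<'E'
import numpy as np, cv2
from station import ctrl, eyes
def grab(name,fn=None):
    f=eyes.grab_frame(name)
    if fn: cv2.imwrite('pics/'+fn,f['color'][:,:,::-1])
    return f
def save(fn,f,box=None,s=1):
    im=f['color'][:,:,::-1]
    if box: im=im[box[1]:box[3],box[0]:box[2]]
    cv2.imwrite('pics/'+fn,cv2.resize(im,None,fx=s,fy=s,interpolation=cv2.INTER_CUBIC))
def back(f,u,v,z):
    d=np.linalg.inv(f['K'])@[u,v,1]; d=f['rotation']@(d*[1,-1,-1]); e=np.array(f['eye'])
    return e+d*(z-e[2])/d[2]
def proj(f,p):
    q=(np.array(f['rotation']).T@(np.array(p)-f['eye']))*[1,-1,-1]; q=f['K']@q
    return q[:2]/q[2]
def tri(obs):  # [(f,u,v),...] least squares point
    A=np.zeros((3,3));b=np.zeros(3)
    for f,u,v in obs:
        d=f['rotation']@((np.linalg.inv(f['K'])@[u,v,1])*[1,-1,-1]); d/=np.linalg.norm(d)
        P=np.eye(3)-np.outer(d,d);A+=P;b+=P@np.array(f['eye'])
    return np.linalg.solve(A,b)
def state():
    s=ctrl.read_state()
    R=np.array(s['ee_rot']); print('t',s['time_s'],'pos',np.round(s['eef_pos'],4),'yaw x-axis',np.round(np.degrees(np.arctan2(R[1,0],R[0,0])),2),'z',np.round(R[:,2],3),'F',np.round(s['ft_force'],1),'w',round(s['width'],4),'q',np.round(s['joint_pos'],1)); return s
E
python3 - <<'E'
from h import *
for n in('scene','top'):
    f=grab(n); save(n+'0.png',f,None,1.56); print(n,f['K'],f['eye'],f['rotation'],[k for k in f])
s=state();print(s['ee_rot'])
E
```

```text
pics
scene [[430.8885888    0.         261.58577991]
 [  0.         430.8885888  190.27502863]
 [  0.           0.           1.        ]] [ 1.71137005 -0.32426007  0.87501114] [[ 0.25859271 -0.51546374  0.81696202]
 [ 0.96592847  0.14724572 -0.21284005]
 [-0.01058283  0.84416576  0.53597778]] ['color', 'K', 'eye', 'rotation']
top [[453.37309369   0.         253.82814289]
 [  0.         453.37309369 196.9204041 ]
 [  0.           0.           1.        ]] [ 0.50398552 -0.01478901  1.49798893] [[ 0.01012693  0.99865523 -0.05084463]
 [-0.99994493  0.01025391  0.00223701]
 [ 0.00275536  0.05081918  0.99870407]] ['color', 'K', 'eye', 'rotation']
t 0.1 pos [0.2419 0.5758 0.222 ] yaw x-axis 157.21 z [-0.001 -0.001 -1.   ] F [0.5 0.4 0.3] w 0.0882 q [66.1 24.3 93.4 -0.  62.4 -1.1]
[[-9.21917052e-01  3.87386956e-01 -5.43393919e-04]
 [ 3.87387337e-01  9.21916217e-01 -1.24132561e-03]
 [ 2.00903169e-05 -1.35490317e-03 -9.99999082e-01]]
```

View pics/scene0.png

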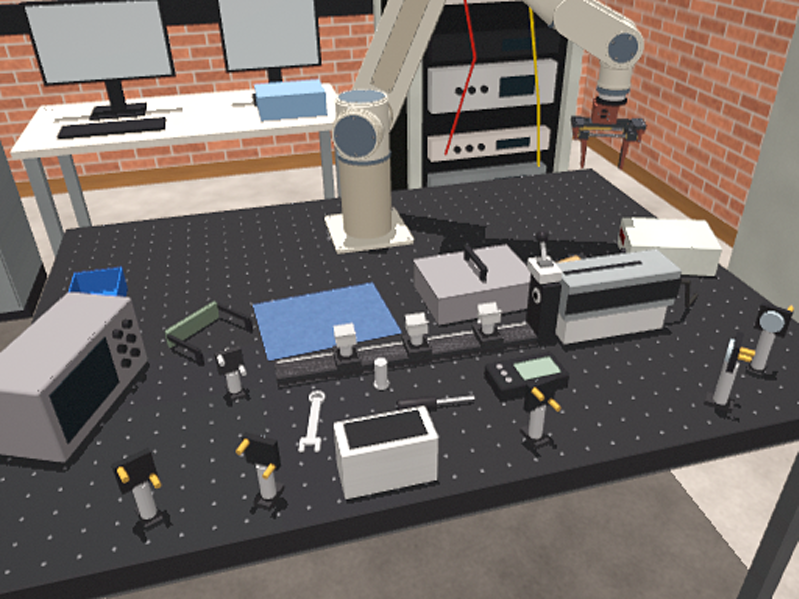

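View pics/top0.png

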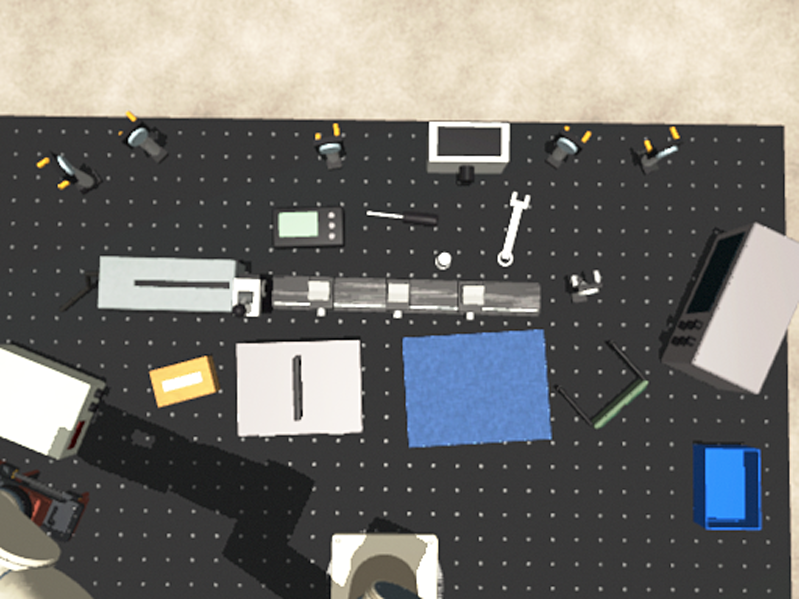

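The pictures show the laser at left in the top view, with the rail to its right, the lid on the case at about (300,388) and the mat at about (477,388). The lever is at about (240,310), leaning towards the robot. I'll enlarge next.

```bash
python3 - <<'E'
from h import *
import pickle
a=grab('top');b=grab('scene');pickle.dump((a,b),open('f0.pkl','wb'))
save('topc.png',a,(140,155,360,290),3.6); save('scenec.png',b,(150,140,420,260),2.9)
E
```

```text
(no output)
```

View pics/topc.png

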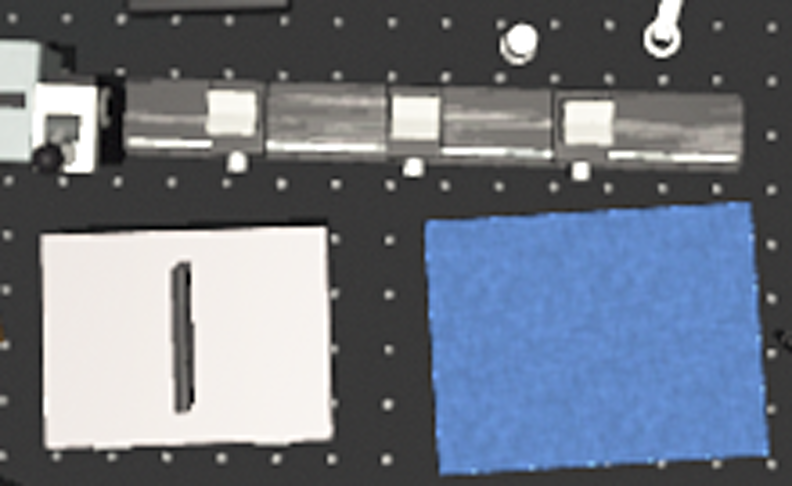

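View pics/scenec.png

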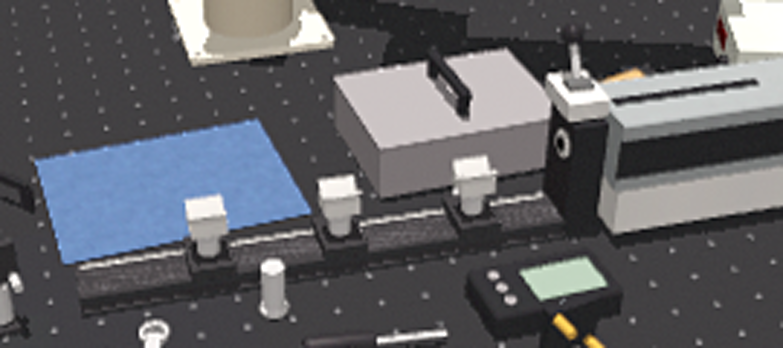

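The top crop shows the lid corners at (40,234), (327,226), (332,439) and (46,449), and the mat corners at (424,220), (750,202), (768,456) and (440,474). The V-mounts are near (231,113), (415,117) and (588,122), and the knob is at (47,157). In the scene crop the knob is at (572,33).

```bash
python3 - <<'E'
from h import *
import pickle
a,b=pickle.load(open('f0.pkl','rb'))
T=lambda x,y:((x+.5)/3.6-.5+140,(y+.5)/3.6-.5+155)
S=lambda x,y:((x+.5)/2.9-.5+150,(y+.5)/2.9-.5+140)
def quad(n,c,z):
    P=np.array([back(a,*T(*p),z)[:2] for p in c]); print(n,P.mean(0).round(4),'sides',[np.round(np.linalg.norm(P[i]-P[i-1]),4) for i in range(4)],
     'yaw of -v edge', [np.degrees(np.arctan2(*(q[::-1]))).round(2) for q in (P[0]-P[3],P[1]-P[2],P[0]-P[1],P[3]-P[2])])
quad('lid',[(40,234),(327,226),(332,439),(46,449)],.076)
quad('mat',[(424,220),(750,202),(768,456),(440,474)],.003)
h=[back(a,*T(*p),.112) for p in ((181,263),(183,412))];print('handle',(h[0]+h[1])/2,h[0]-h[1])
print('knob tri',tri([(a,*T(47,157)),(b,*S(572,33))]),back(a,*T(47,157),.22))
# seats via threshold
im=a['color'].astype(int); m=((im.min(2)>150)).astype(np.uint8)
n,l,st,c=cv2.connectedComponentsWithStats(m)
for i in range(1,n):
    x,y,w,hh,ar=st[i]
    if 190<x<320 and 170<y<205 and ar>80:
        cs=cv2.boxPoints(cv2.minAreaRect(np.argwhere(l==i)[:,::-1].astype(np.float32)))
        print('seat',st[i],c[i],back(a,*c[i],.095)[:2])
S0=[back(a,*T(*p),.097) for p in((207,90),(257,90),(390,95),(440,96),(564,100),(615,102))]
for s in S0: print(s[:2].round(4))
# scene top corners
for nm,p in dict(s0=[(454,160),(487,156),(497,180)],s1=[(320,181),(355,177),(360,203)],s2=[(186,200),(221,196),(228,223)]).items(): print(nm,[back(b,*S(*q),.097)[:2].round(4) for q in p])
E
```

```text
lid [0.4143 0.1753] sides [np.float64(0.1856), np.float64(0.2496), np.float64(0.184), np.float64(0.2472)] yaw of -v edge [np.float64(2.84), np.float64(2.08), np.float64(92.18), np.float64(92.55)]
mat [ 0.4126 -0.1881] sides [np.float64(0.2309), np.float64(0.2992), np.float64(0.2313), np.float64(0.2986)] yaw of -v edge [np.float64(4.16), np.float64(4.03), np.float64(93.74), np.float64(93.67)]
handle [0.41592813 0.17410493 0.112     ] [0.12532368 0.00385266 0.        ]
knob tri [0.5621129  0.26657633 0.22276344] [0.56236559 0.26752857 0.22      ]
seat [192 180  19  13 175] [203.30857143 185.95428571] [0.60785681 0.13908886]
seat [248 181  14  13 158] [254.92405063 187.48734177] [ 0.604744   -0.02103409]
seat [297 183  31  13 192] [305.22916667 188.79166667] [ 0.60229951 -0.17713325]
seat [214 193  33   4 117] [230.73504274 194.67521368] [0.58164409 0.05369909]
seat [309 197  36   3  83] [326.55421687 198.03614458] [ 0.57426436 -0.24337419]
[0.6271 0.1583]
[0.6276 0.1153]
[0.6244 0.0007]
[ 0.624  -0.0423]
[ 0.6217 -0.1491]
[ 0.6204 -0.1931]
s0 [array([0.5933, 0.1194]), array([0.5957, 0.1585]), array([0.6448, 0.1513])]
s1 [array([ 0.5928, -0.0386]), array([0.5958, 0.0011]), array([ 0.646 , -0.0078])]
s2 [array([ 0.5887, -0.1887]), array([ 0.5916, -0.1504]), array([ 0.6432, -0.1529])]
```

Emit:
arm_command(plan=[[[0,0,-0.03],-7.6,-1],[[0,0,-0.03],-7.6,-1],[[0,0,-0.03],-7.6,-1],[[-0.032,-0.039,0],0,-1],[[-0.032,-0.039,0],0,-1],[[-0.032,-0.039,0],0,-1],[[-0.032,-0.039,0],0,-1],[[-0.032,-0.039,0],0,-1]])

```text
time_s: 1.2
eef_pos: [0.4029, 0.3798, 0.3127]
ee_rot: [[-1.0, -0.0, 0.0], [-0.0, 1.0, -0.0], [-0.0, -0.0, -1.0]]
ft_force: [0.7, -0.2, 0.2]
width: 0.0117
```

```bash
python3 -c "
from h import *
state()"
```

```text
t 1.2 pos [0.4029 0.3798 0.3127] yaw x-axis -179.99 z [ 0. -0. -1.] F [ 0.7 -0.2  0.2] w 0.0117 q [ 42.1  12.8  97.3  -0.   69.9 -47.9]
```

Emit:
arm_command(plan=[[[-0.034,-0.038,0],0,-1],[[-0.034,-0.038,0],0,-1],[[-0.034,-0.038,0],0,-1],[[0,0,0.036],0,-1],[[0,0,0.036],0,-1],[[0,0,0.036],0,-1],[[-0.01,0,0],0,-1],[[0,0,0],0,-1]])

```text
time_s: 2.2
eef_pos: [0.5158, 0.2677, 0.2059]
ee_rot: [[-1.0, 0.0, 0.002], [0.0, 1.0, 0.001], [-0.002, 0.001, -1.0]]
ft_force: [-0.3, 0.4, 0.6]
width: 0.0002
```

Emit:
arm_command(plan=[[[-0.01,0,0],0,-1],[[-0.01,0,0],0,-1],[[-0.01,0,0],0,-1],[[-0.01,0,0],0,-1],[[-0.01,0,0],0,-1],[[-0.01,0,0],0,-1],[[-0.01,0,0],0,-1],[[0,0,0],0,-1]])

```text
time_s: 3.2
eef_pos: [0.585, 0.2672, 0.2044]
ee_rot: [[-1.0, 0.0, 0.0], [0.0, 1.0, 0.0], [-0.0, 0.0, -1.0]]
ft_force: [-1.1, 0.9, 0.2]
width: 0.0007
```

```bash
python3 - <<'E'
from h import *
state()
a=grab('top');b=grab('scene')
o=np.hstack([cv2.resize(a['color'][150:215,130:195],(390,390)),cv2.resize(b['color'][125:190,320:385],(390,390))])
cv2.imwrite('pics/sh1.png',o[:,:,::-1])
E
```

```text
t 3.2 pos [0.585  0.2672 0.2044] yaw x-axis 179.99 z [ 0.  0. -1.] F [-1.1  0.9  0.2] w 0.0007 q [ 23.5  26.9  91.8  -0.   61.3 -66.5]
```

View pics/sh1.png

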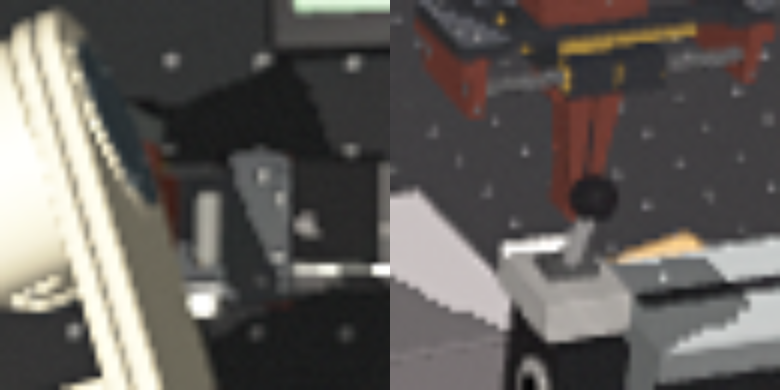

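The fingers are behind the knob, which has moved with them (scene half, (595,198)). I'll push it on to the stop.

Emit:
arm_command(plan=[[[-0.008,0,0],0,-1],[[-0.006,0,0],0,-1],[[0,0,0],0,-1]])

```text
time_s: 3.68
eef_pos: [0.594, 0.267, 0.2043]
ee_rot: [[-1.0, 0.0, -0.01], [0.0, 1.0, -0.001], [0.01, -0.001, -1.0]]
ft_force: [-16.5, -0.1, 9.3]
width: 0.0003
```

Emit:
arm_command(plan=[[[-0.004,0,0],0,-1],[[0,0,0],0,-1]])

```text
time_s: 3.92
eef_pos: [0.5944, 0.267, 0.2042]
ee_rot: [[-1.0, -0.0, -0.017], [-0.0, 1.0, -0.002], [0.017, -0.002, -1.0]]
ft_force: [-30.0, -1.0, 16.9]
width: 0.0005
```

Emit:
arm_command(plan=[[[0.02,0,0],0,-1],[[0.04,0,0],0,-1],[[0,0,-0.05],0,-1],[[0,0,-0.05],0,0.1],[[0.043,-0.031,0],-2.4,0.1],[[0.043,-0.031,0],0,0.1],[[0.043,-0.031,0],0,0.1],[[0,0,0],0,0.1]])

```text
time_s: 4.92
eef_pos: [0.4138, 0.1692, 0.3051]
ee_rot: [[-0.999, -0.041, 0.0], [-0.041, 0.999, -0.0], [-0.0, -0.0, -1.0]]
ft_force: [1.3, 0.8, -0.7]
width: 0.0465
```

```bash
python3 - <<'E'
from h import *
s=state()
b=grab('scene');a=grab('top')
o=np.hstack([cv2.resize(a['color'][150:290,130:270],(400,400)),cv2.resize(b['color'][120:220,260:400],(400,286)) if 0 else cv2.resize(b['color'][100:240,260:400],(400,400))])
cv2.imwrite('pics/sh2.png',o[:,:,::-1])
d=np.array(s['ee_rot']).T@(np.array([.4151,.1747,.088])-s['eef_pos']);print(d)
E
```

```text
t 4.925 pos [0.4138 0.1692 0.3051] yaw x-axis -177.65 z [ 0. -0. -1.] F [ 1.3  0.8 -0.7] w 0.0465 q [ 20.7   3.1 109.8  -0.   67.1 -71.6]
[-0.00140688  0.00545553  0.21707188]
```

View pics/sh2.png

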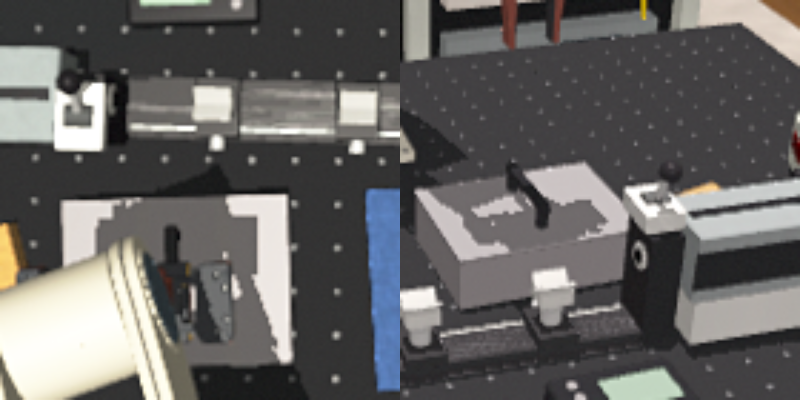

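The knob is now on the far side (top half, (68,80)), about 59 mm from where it started. I'll go down to the handle.

Emit:
arm_command(plan=[[[-0.001,0.005,0.05],0,0],[[0,0,0.05],0,0],[[0,0,0.05],0,0],[[0,0,0.035],0,0],[[0,0,0.02],0,0],[[0,0,0.012],0,0],[[0,0,0],0,-1],[[0,0,0],0,-1]], squeeze=40)

```text
time_s: 6.02
eef_pos: [0.4175, 0.1761, 0.0882]
ee_rot: [[-0.999, -0.042, 0.001], [-0.042, 0.999, 0.001], [-0.001, 0.0, -1.0]]
ft_force: [1.2, 0.0, 0.3]
width: 0.0271
```

Emit:
arm_command(plan=[[[0,0,0],0,-1],[[0,0,0],0,-1],[[0,0,-0.01],0,-1],[[0,0,-0.01],0,-1],[[0,0,0],0,-1]])

```text
time_s: 6.65
eef_pos: [0.4172, 0.176, 0.1087]
ee_rot: [[-0.999, -0.042, 0.002], [-0.042, 0.999, 0.001], [-0.002, 0.001, -1.0]]
ft_force: [-0.5, 0.0, -3.7]
width: 0.0138
```

Emit:
arm_command(plan=[[[0,0,-0.03],0,-1],[[0,0,-0.05],0,-1],[[0.0015,-0.025,-0.03],0,-1],[[0.0022,-0.04,0],0,-1],[[0.0022,-0.04,0],0,-1],[[0.0022,-0.04,0],0,-1],[[0.0022,-0.04,0],0,-1],[[0.0022,-0.04,0],0,-1]])

```text
time_s: 7.65
eef_pos: [0.4131, -0.0508, 0.2176]
ee_rot: [[-0.999, -0.042, -0.0], [-0.042, 0.999, 0.0], [0.0, 0.0, -1.0]]
ft_force: [1.1, 0.3, -2.7]
width: 0.0135
```

Emit:
arm_command(plan=[[[0.0022,-0.04,0],0,-1],[[0.0022,-0.04,0],0,-1],[[0.0025,-0.04,0],0,-1],[[0,-0.0185,0.0],0,-1],[[0,0,0],0,-1]])

```text
time_s: 8.28
eef_pos: [0.4124, -0.1888, 0.2175]
ee_rot: [[-0.999, -0.04, -0.0], [-0.04, 0.999, 0.0], [0.0, 0.0, -1.0]]
ft_force: [-1.1, 0.3, -3.2]
width: 0.0137
```

```bash
python3 - <<'E'
from h import *
s=state()
a=grab('top');b=grab('scene');import pickle;pickle.dump((a,b),open('f1.pkl','wb'))
cv2.imwrite('pics/c1.png',np.hstack([cv2.resize(a['color'][200:300,130:270],(560,400),interpolation=cv2.INTER_CUBIC),cv2.resize(b['color'][140:220,130:214],(240,229))if 0 else np.zeros((400,1,3),np.uint8)])[:,:,::-1])
E
```

```text
t 8.275 pos [ 0.4124 -0.1888  0.2175] yaw x-axis -177.71 z [-0.  0. -1.] F [-1.1  0.3 -3.2] w 0.0137 q [ -26.1   10.1  114.6    0.    55.3 -118.4]
```

View pics/c1.png

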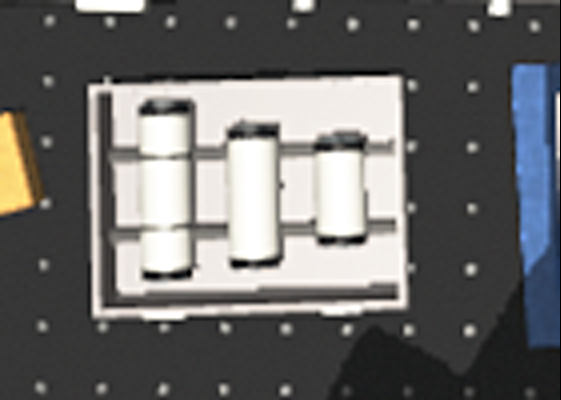

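The crop shows all three tubes in the case: the long one at left, centre about (166,190), the middle at (254,195) and the short at (341,188). Next the lid goes down on the mat.

Emit:
arm_command(plan=[[[0,0,0.05],0,-1],[[0,0,0.05],0,-1],[[0,0,0.04],0,-1],[[0,0,0.025],0,-1],[[0,0,0.01],0,-1],[[0,0,0.005],0,-1],[[0,0,0.004],0,-1],[[0,0,0],0,-1]])

```text
time_s: 9.38
eef_pos: [0.4129, -0.1884, 0.0342]
ee_rot: [[-0.999, -0.042, 0.001], [-0.042, 0.999, -0.0], [-0.001, -0.0, -1.0]]
ft_force: [-0.2, -0.0, -2.8]
width: 0.0138
```

```bash
python3 - <<'E'
from h import *
import pickle
state()
a,b=pickle.load(open('f1.pkl','rb'))
T=lambda x,y:((x+.5)/4-.5+130,(y+.5)/4-.5+200)
P=np.array([back(a,*T(*p),.07)[:2] for p in((88,86),(402,76),(408,306),(95,318))]);c=P.mean(0)
ex=(P[0]+P[1]-P[2]-P[3]);ex/=np.linalg.norm(ex);ey=np.array([-ex[1],ex[0]]);yaw=np.degrees(np.arctan2(ex[1],ex[0]))
e2=(P[0]+P[3]-P[1]-P[2]);print('case',c,yaw,np.degrees(np.arctan2(-e2[0],e2[1])),[np.linalg.norm(P[i]-P[i-1]).round(4) for i in range(4)])
for n,e in dict(long=((165,101),(167,278)),mid=((254,122),(253,267)),short=((342,133),(340,243))).items():
    q=[back(a,*T(*k),.042)[:2] for k in e]; m=(q[0]+q[1])/2
    print(n,m.round(4),'in case',((m-c)@ex).round(4),((m-c)@ey).round(4),'len',np.linalg.norm(q[0]-q[1]).round(4))
for y in(.07,0,-.07):print('nominal',(c+y*ey).round(4))
E
```

```text
t 9.375 pos [ 0.4129 -0.1884  0.0342] yaw x-axis -177.59 z [ 0.001 -0.    -1.   ] F [-0.2 -0.  -2.8] w 0.0138 q [ -26.    29.5  120.4    0.    30.  -118.4]
case [0.41232247 0.17509249] 2.5980559816036664 2.5709924511327915 [np.float64(0.181), np.float64(0.2468), np.float64(0.1796), np.float64(0.2445)]
long [0.4153 0.2446] in case 0.0061 0.0693 len 0.1408
mid [0.412  0.1747] in case -0.0004 -0.0004 len 0.1153
short [0.4178 0.1049] in case 0.0023 -0.0704 len 0.0876
nominal [0.4091 0.245 ]
nominal [0.4123 0.1751]
nominal [0.4155 0.1052]
```

Emit:
arm_command(plan=[[[0,0,0.002],0,-1],[[0,0,0.002],0,-1],[[0,0,0],0,-1]])

```text
time_s: 9.75
eef_pos: [0.4129, -0.1885, 0.0314]
ee_rot: [[-0.999, -0.042, 0.001], [-0.042, 0.999, -0.001], [-0.001, -0.001, -1.0]]
ft_force: [-5.9, 2.6, 23.1]
width: 0.014
```

Emit:
arm_command(plan=[[[0,0,-0.001],0,0.2],[[0,0,0],0,0.2],[[0,0,0],0,0.2],[[0,0,-0.03],0,0.2],[[0,0,-0.05],0,0.2],[[0,0,-0.05],0,0.2],[[0,0.04,-0.05],0,0.2],[[0,0.06,0],0,0.2]])

```text
time_s: 10.75
eef_pos: [0.411, -0.0897, 0.2129]
ee_rot: [[-0.999, -0.039, 0.008], [-0.039, 0.999, -0.002], [-0.008, -0.002, -1.0]]
ft_force: [-0.0, -0.2, -0.3]
width: 0.0523
```

```bash
python3 - <<'E'
from h import *
s=state()
a=grab('top');b=grab('scene')
save('c2.png',b,(130,130,430,270),2.66)
d=np.array(s['ee_rot']).T@(np.array([.413,.2448,.2])-s['eef_pos']);print(d)
E
```

```text
t 10.75 pos [ 0.411  -0.0897  0.2129] yaw x-axis -177.77 z [ 0.008 -0.002 -1.   ] F [-0.  -0.2 -0.3] w 0.0523 q [ -13.9    7.3  118.8   -0.    53.4 -106.2]
[-0.0148919   0.33422588  0.01229244]
```

View pics/c2.png

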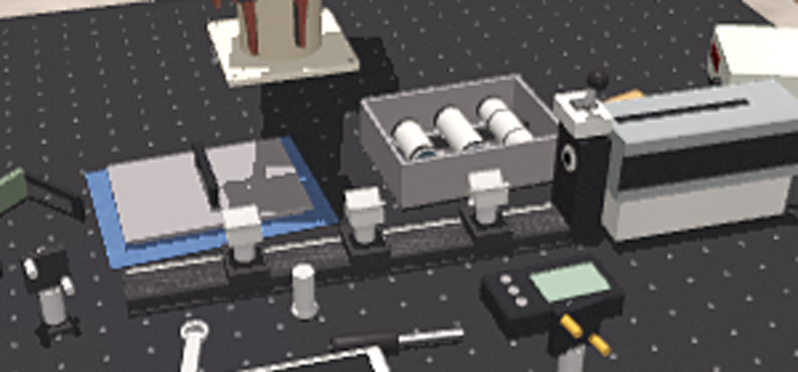

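The lid lies flat on the mat and the shutter lever is over. Next is the long tube.

Emit:
arm_command(plan=[[[-0.0024,0.0477,0],0,0.2],[[-0.0024,0.0477,0],0,0.2],[[-0.0024,0.0477,0],0,0.2],[[-0.0024,0.0477,0],0,0.2],[[-0.0024,0.0477,0],0,0.2],[[-0.0024,0.0477,0],0,0.2],[[-0.0024,0.0477,0.02],0,0.2],[[0,0,0.04],0,0.2]])

```text
time_s: 11.85
eef_pos: [0.4129, 0.2481, 0.1496]
ee_rot: [[-0.999, -0.045, 0.004], [-0.045, 0.999, 0.002], [-0.004, 0.002, -1.0]]
ft_force: [-0.6, 0.1, -0.6]
width: 0.0526
```

Emit:
arm_command(plan=[[[0,0,0.02],0,0.2],[[0,0,0.02],0,0.2],[[0,0,0],0,0.2]])

```text
time_s: 12.22
eef_pos: [0.4103, 0.244, 0.1079]
ee_rot: [[-0.999, -0.042, -0.003], [-0.042, 0.999, -0.002], [0.003, -0.002, -1.0]]
ft_force: [0.8, 0.2, -0.5]
width: 0.0527
```

Emit:
arm_command(plan=[[[-0.004,0.001,0.02],0,0.2],[[0,0,0.03],0,0.2],[[0,0,0.02],0,0.2],[[0,0,0.012],0,0.2],[[0,0,0.006],0,0.2],[[0,0,0],0,-1],[[0,0,0],0,-1],[[0,0,0],0,-1]], squeeze=40)

```text
time_s: 13.22
eef_pos: [0.4154, 0.2463, 0.022]
ee_rot: [[-0.999, -0.042, 0.001], [-0.042, 0.999, 0.0], [-0.001, 0.0, -1.0]]
ft_force: [0.2, -0.9, 0.7]
width: 0.0391
```

```bash
python3 -c "
from h import *
s=state()"
```

```text
t 13.225 pos [0.4154 0.2463 0.022 ] yaw x-axis -177.59 z [ 0.001  0.    -1.   ] F [ 0.2 -0.9  0.7] w 0.0391 q [ 29.3  32.4 116.9  -0.   30.7 -63.1]
```

Emit:
arm_command(plan=[[[0,0,0],0,0.1],[[0,0,0],0,0.1],[[0,0,-0.004],0,0.1],[[0,0,0],0,-1],[[0,0,0],0,-1],[[0,0,0],0,-1],[[0,0,-0.015],0,-1],[[0,0,0],0,-1]])

```text
time_s: 14.22
eef_pos: [0.4155, 0.2464, 0.0414]
ee_rot: [[-0.999, -0.042, 0.001], [-0.042, 0.999, 0.001], [-0.001, 0.001, -1.0]]
ft_force: [-1.0, 0.4, -3.2]
width: 0.0394
```

Emit:
arm_command(plan=[[[0,0,-0.03],0,-1],[[0,0,-0.05],0,-1],[[0,0,-0.05],0,-1],[[0,0,-0.03],0,-1],[[0,0,0],10.4,-1],[[0,0,0],10.4,-1],[[0,0,0],10.4,-1],[[0,0,0],10.4,-1]])

```text
time_s: 15.22
eef_pos: [0.4145, 0.2458, 0.2002]
ee_rot: [[-0.771, 0.637, -0.001], [0.637, 0.771, -0.0], [0.0, -0.001, -1.0]]
ft_force: [-1.1, 0.4, -3.0]
width: 0.0395
```

Emit:
arm_command(plan=[[[0,0,0],10.4,-1],[[0,0,0],10.4,-1],[[0,0,0],10.4,-1],[[0,0,0],10.4,-1],[[0,0,0],10.4,-1],[[0,0,0],0,-1]])

```text
time_s: 15.98
eef_pos: [0.4146, 0.2459, 0.2002]
ee_rot: [[0.019, 1.0, -0.001], [1.0, -0.019, -0.0], [-0.0, -0.001, -1.0]]
ft_force: [0.5, -0.1, -3.1]
width: 0.0391
```

```bash
python3 - <<'E'
from h import *
s=state()
a=grab('top');b=grab('scene')
import pickle;pickle.dump((a,b),open('f2.pkl','wb'))
A=cv2.resize(a['color'][165:205,185:325],(770,220),interpolation=cv2.INTER_CUBIC)
B=cv2.resize(b['color'][185:235,200:340],(770,275),interpolation=cv2.INTER_CUBIC)
cv2.imwrite('pics/seats.png',np.vstack([A,B])[:,:,::-1])
E
```

```text
t 15.975 pos [0.4146 0.2459 0.2002] yaw x-axis 88.9 z [-0.001 -0.    -1.   ] F [ 0.5 -0.1 -3.1] w 0.0391 q [ 29.3  14.  112.2  -0.   53.9  30.4]
```

View pics/seats.png

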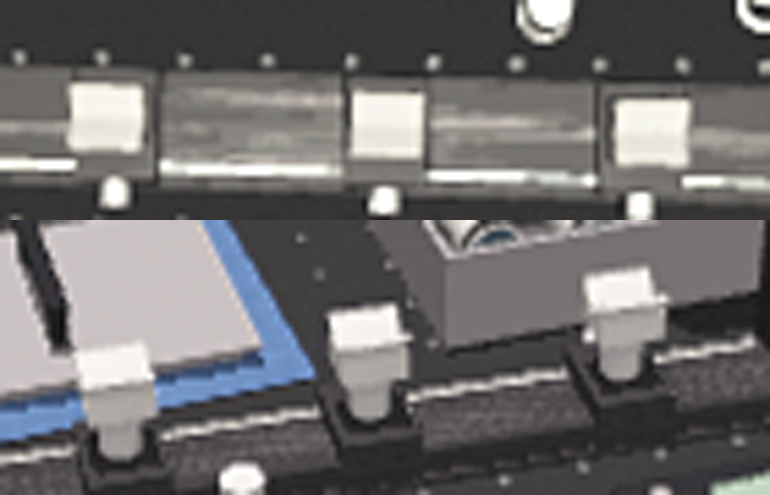

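```bash
python3 - <<'E'
from h import *
import pickle
a,b=pickle.load(open('f2.pkl','rb'))
T=lambda x,y:((x+.5)/5.5-.5+185,(y+.5)/5.5-.5+165)
S=lambda x,y:((x+.5)/5.5-.5+200,(y+.5-220)/5.5-.5+185)
P=[back(a,*T(*p),.097)[:2] for p in((108,117),(388.5,124),(653,132))]
for p in P:print('top',p.round(4))
d=P[0]-P[2];print('beam yaw',np.degrees(np.arctan2(d[1],d[0])))
for q in([(585,275),(648,268),(665,299),(592,309)],[(328,312),(397,304),(407,338),(334,347)],[(77,351),(145,343),(152,377),(82,387)]):
    c=np.array([back(b,*S(*k),.097)[:2] for k in q]);print('scene',c.mean(0).round(4),(c[0]-c[3]).round(4),(c[1]-c[0]).round(4))
for p in P:print(np.array([proj(b,(*(p+np.array(o)),.097))*5.5-[1100,185*5.5-220] for o in((-.018,-.02),(-.018,.02),(.018,.02),(.018,-.02))]).round(0).tolist())
E
```

```text
top [0.608 0.136]
top [ 0.6057 -0.022 ]
top [ 0.6027 -0.171 ]
beam yaw 89.01135358026355
scene [0.6107 0.1358] [-0.0358  0.0086] [0.0031 0.0392]
scene [ 0.6072 -0.0217] [-0.0359  0.0059] [0.003  0.0414]
scene [ 0.6062 -0.171 ] [-0.0359  0.0032] [0.0027 0.0393]
[[577.0, 272.0], [640.0, 262.0], [662.0, 294.0], [598.0, 304.0]]
[[322.0, 310.0], [388.0, 300.0], [405.0, 333.0], [338.0, 344.0]]
[[71.0, 347.0], [139.0, 336.0], [151.0, 371.0], [81.0, 382.0]]
```

Emit:
arm_command(plan=[[[-0.053,0,0],0,-1],[[-0.053,0,0],0,-1],[[0,0.049,0],0,-1],[[0,0.049,0],0,-1],[[0,0.049,0],0,-1],[[0,0.05,0],0,-1],[[0,0,0.04],0,-1],[[0,0,0.02],0,-1]])

```text
time_s: 17.08
eef_pos: [0.6084, 0.1356, 0.138]
ee_rot: [[0.019, 1.0, -0.004], [1.0, -0.019, -0.001], [-0.001, -0.004, -1.0]]
ft_force: [-2.1, -0.1, -3.1]
width: 0.0389
```

Emit:
arm_command(plan=[[[0,0,0.01],0,-1],[[0,0,0.01],0,-1],[[0,0,0],0,-1]])

```text
time_s: 17.45
eef_pos: [0.6095, 0.1362, 0.1205]
ee_rot: [[0.02, 1.0, -0.0], [1.0, -0.02, -0.0], [-0.0, -0.0, -1.0]]
ft_force: [-0.0, 0.7, -3.6]
width: 0.0397
```

```bash
python3 - <<'E'
from h import *
s=state()
a=grab('top');b=grab('scene')
import pickle;pickle.dump((a,b),open('f3.pkl','wb'))
cv2.imwrite('pics/p1.png',np.hstack([cv2.resize(a['color'][150:230,150:230],(390,390)),cv2.resize(b['color'][150:230,260:340],(390,390),interpolation=cv2.INTER_CUBIC)])[:,:,::-1])
d=np.array(s['ee_rot']).T@(np.array([.6094,.136,.1])-s['eef_pos']);print(d.round(4))
E
```

```text
t 17.45 pos [0.6095 0.1362 0.1205] yaw x-axis 88.84 z [-0. -0. -1.] F [-0.   0.7 -3.6] w 0.0397 q [11.5 31.4 97.1 -0.  51.5 12.7]
[-0.0002 -0.0001  0.0205]
```

View pics/p1.png

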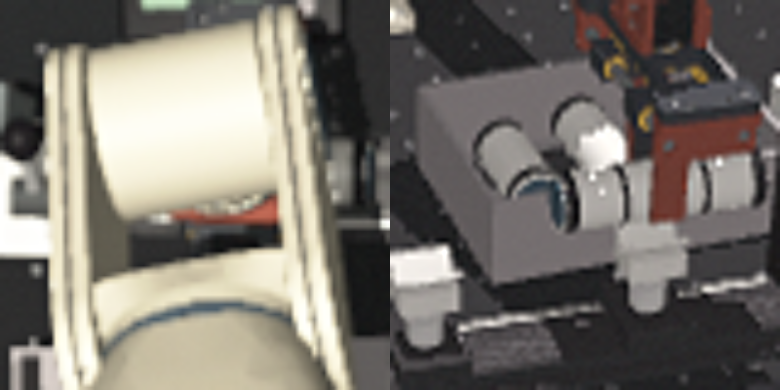

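The scene half shows the tube held centrally just above the V, with ends at 572 and 765 and the finger at 668. I'll lower it.

Emit:
arm_command(plan=[[[0,0,0.01],0,-1],[[0,0,0.005],0,-1],[[0,0,0.003],0,-1],[[0,0,0],0,-1]])

```text
time_s: 18.05
eef_pos: [0.6096, 0.136, 0.1021]
ee_rot: [[0.021, 1.0, -0.001], [1.0, -0.021, -0.0], [-0.0, -0.001, -1.0]]
ft_force: [-0.0, 0.1, -3.0]
width: 0.039
```

Emit:
arm_command(plan=[[[0,0,0.002],0,-1],[[0,0,0],0,-1]])

```text
time_s: 18.3
eef_pos: [0.61, 0.1361, 0.1017]
ee_rot: [[0.021, 1.0, 0.0], [1.0, -0.021, 0.0], [0.0, 0.0, -1.0]]
ft_force: [-3.6, -1.9, 5.5]
width: 0.0388
```

Emit:
arm_command(plan=[[[0,0,0],0,0.15],[[0,0,0],0,0.15],[[0,0,0],0,0.15],[[0,0,-0.02],0,0.15],[[0,0,-0.03],0,0.15],[[0,0,-0.05],0,0.15],[[0,-0.05,0],-10.4,0.15],[[0,0,0],-10.4,0.15]])

```text
time_s: 19.3
eef_pos: [0.5572, 0.1371, 0.2023]
ee_rot: [[-0.342, 0.94, -0.0], [0.94, 0.342, 0.0], [0.0, -0.0, -1.0]]
ft_force: [0.5, 0.4, 0.2]
width: 0.0505
```

Emit:
arm_command(plan=[[[0,0,0],-10.4,0.15],[[0,0,0],-10.4,0.15],[[0,0,0],-10.4,0.15],[[0,0,0],-10.4,0.15],[[0,0,0],-10.4,0.15],[[0,0,0],-10.4,0.15],[[0,0,0],-10.4,0.15],[[0,0,0],0,0.15]])

```text
time_s: 20.3
eef_pos: [0.5602, 0.1372, 0.2018]
ee_rot: [[-0.999, -0.04, 0.001], [-0.04, 0.999, 0.0], [-0.002, 0.0, -1.0]]
ft_force: [0.1, -0.1, 0.5]
width: 0.0504
```

```bash
python3 - <<'E'
from h import *
s=state()
a=grab('top');b=grab('scene')
import pickle;pickle.dump((a,b),open('f4.pkl','wb'))
cv2.imwrite('pics/p2.png',np.hstack([cv2.resize(a['color'][160:290,140:270],(390,390)),cv2.resize(b['color'][140:230,180:340],(400,225),interpolation=cv2.INTER_CUBIC)if 0 else cv2.resize(b['color'][130:260,220:350],(390,390),interpolation=cv2.INTER_CUBIC)])[:,:,::-1])
d=np.array(s['ee_rot']).T@(np.array([.413,.1748,.09])-s['eef_pos']);print(d.round(4))
E
```

```text
t 20.3 pos [0.5602 0.1372 0.2018] yaw x-axis -177.69 z [ 0.001  0.    -1.   ] F [ 0.1 -0.1  0.5] w 0.0504 q [ 12.6  21.6 100.6   0.   57.6 -79.7]
[0.1457 0.0435 0.1115]
```

View pics/p2.png

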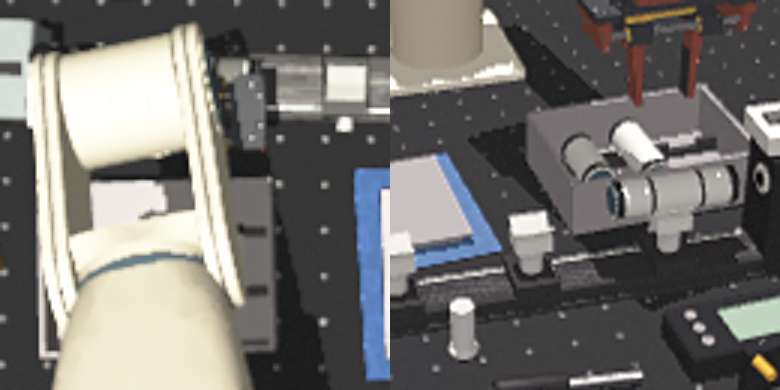

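The long tube sits in seat0, and the middle and short tubes are still in the case. The middle tube is next.

Emit:
arm_command(plan=[[[0.0486,0.0145,0],0,0.2],[[0.0486,0.0145,0],0,0.2],[[0.0486,0.0145,0],0,0.2],[[0,0,0.05],0,0.2],[[0,0,0.04],0,0.2],[[0,0,0.02],0,0.2],[[0,0,0],0,0.2],[[0,0,0],0,0.2]])

```text
time_s: 21.4
eef_pos: [0.413, 0.1747, 0.0913]
ee_rot: [[-0.999, -0.041, 0.001], [-0.041, 0.999, 0.0], [-0.001, 0.0, -1.0]]
ft_force: [0.4, -0.4, -0.5]
width: 0.0527
```

Emit:
arm_command(plan=[[[0,0,0.03],0,0.2],[[0,0,0.02],0,0.2],[[0,0,0.01],0,0.2],[[0,0,0.005],0,0.2],[[0,0,0],0,-1],[[0,0,0],0,-1],[[0,0,0],0,-1],[[0,0,0],0,-1]])

```text
time_s: 22.4
eef_pos: [0.4128, 0.1746, 0.026]
ee_rot: [[-0.999, -0.042, 0.001], [-0.042, 0.999, 0.0], [-0.001, 0.0, -1.0]]
ft_force: [-0.3, -0.4, 4.8]
width: 0.0394
```

Emit:
arm_command(plan=[[[0,0,-0.02],0,-1],[[0,0,-0.05],0,-1],[[0,0,-0.05],0,-1],[[0,0,-0.05],0,-1],[[0,0,0],10.4,-1],[[0,0,0],10.4,-1],[[0,0,0],10.4,-1],[[0,0,0],10.4,-1]])

```text
time_s: 23.4
eef_pos: [0.4118, 0.1742, 0.1952]
ee_rot: [[-0.771, 0.637, -0.001], [0.637, 0.771, -0.0], [0.0, -0.001, -1.0]]
ft_force: [0.2, 0.2, -1.7]
width: 0.0391
```

Emit:
arm_command(plan=[[[0,0,0],10.4,-1],[[0,0,0],10.4,-1],[[0,0,0],10.4,-1],[[0,0,0],10.4,-1],[[0,0,0],10.4,-1],[[0,0,0],0,-1],[[0,0,0],0,-1]])

```text
time_s: 24.28
eef_pos: [0.4121, 0.1744, 0.1953]
ee_rot: [[0.017, 1.0, -0.0], [1.0, -0.017, -0.0], [-0.0, -0.0, -1.0]]
ft_force: [-0.3, -0.2, -1.4]
width: 0.039
```

```bash
python3 - <<'E'
from h import *
s=state()
d=np.array(s['ee_rot']).T@(np.array([.6068,-.022,.12])-s['eef_pos']);print(d.round(4))
E
```

```text
t 24.275 pos [0.4121 0.1744 0.1953] yaw x-axis 89.01 z [-0. -0. -1.] F [-0.3 -0.2 -1.4] w 0.039 q [ 21.4  11.5 116.4  -0.   52.1  22.4]
[-0.193   0.1981  0.0753]
```

Emit:
arm_command(plan=[[[-0.0386,0.0396,0],0,-1],[[-0.0386,0.0396,0],0,-1],[[-0.0386,0.0396,0],0,-1],[[-0.0386,0.0396,0],0,-1],[[-0.0386,0.0397,0],0,-1],[[0,0,0.04],0,-1],[[0,0,0.02],0,-1],[[0,0,0.015],0,-1]])

```text
time_s: 25.28
eef_pos: [0.6058, -0.0228, 0.1191]
ee_rot: [[0.019, 1.0, -0.002], [1.0, -0.019, 0.0], [0.0, -0.002, -1.0]]
ft_force: [-0.5, 0.3, -2.6]
width: 0.0393
```

Emit:
arm_command(plan=[[[0,0,0],0,-1],[[0,0,0],0,-1]])

```text
time_s: 25.52
eef_pos: [0.607, -0.0224, 0.1213]
ee_rot: [[0.02, 1.0, 0.001], [1.0, -0.02, -0.0], [-0.0, 0.001, -1.0]]
ft_force: [0.2, -0.0, -1.4]
width: 0.0392
```

```bash
python3 - <<'E'
from h import *
s=state()
b=grab('scene')
save('p3.png',b,(200,150,320,240),5)
d=np.array(s['ee_rot']).T@(np.array([.6068,-.022,.1])-s['eef_pos']);print(d.round(4))
E
```

```text
t 25.525 pos [ 0.607  -0.0224  0.1213] yaw x-axis 88.86 z [ 0.001 -0.    -1.   ] F [ 0.2 -0.  -1.4] w 0.0392 q [-3.2 30.1 99.5  0.  50.4 -2.1]
[ 0.0004 -0.0002  0.0213]
```

View pics/p3.png

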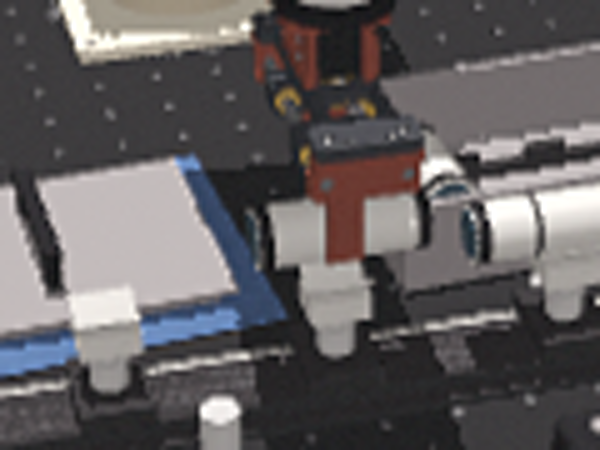

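The tube ends are at 250 and 425 and the finger is at about 345, so the tube is centred over the V. I'll lower it.

Emit:
arm_command(plan=[[[0,0,0.012],0,-1],[[0,0,0.004],0,-1],[[0,0,0.003],0,-1],[[0,0,0],0,-1]])

```text
time_s: 26.08
eef_pos: [0.6062, -0.0226, 0.1012]
ee_rot: [[0.021, 1.0, -0.001], [1.0, -0.021, 0.0], [-0.0, -0.001, -1.0]]
ft_force: [0.3, -0.4, -2.1]
width: 0.039
```

Emit:
arm_command(plan=[[[0,0,0.002],0,-1],[[0,0,0],0,-1]])

```text
time_s: 26.32
eef_pos: [0.6065, -0.0227, 0.1008]
ee_rot: [[0.021, 1.0, 0.0], [1.0, -0.021, -0.0], [-0.0, 0.0, -1.0]]
ft_force: [-3.8, -0.6, 8.4]
width: 0.0396
```

Emit:
arm_command(plan=[[[0,0,0],0,0.15],[[0,0,0],0,0.15],[[0,0,0],0,0.15],[[0,0,-0.02],0,0.15],[[0,0,-0.03],0,0.15],[[0,0,-0.05],0,0.15],[[0,-0.05,0],-10.4,0.15],[[0,0,0],-10.4,0.15]])

```text
time_s: 27.32
eef_pos: [0.5536, -0.0215, 0.2011]
ee_rot: [[-0.341, 0.94, -0.001], [0.94, 0.341, 0.0], [0.0, -0.0, -1.0]]
ft_force: [0.5, 0.0, 0.2]
width: 0.0503
```

Emit:
arm_command(plan=[[[0,0,0],-10.4,0.15],[[0,0,0],-10.4,0.15],[[0,0,0],-10.4,0.15],[[0,0,0],-10.4,0.15],[[0,0,0],-10.4,0.15],[[0,0,0],-10.4,0.2],[[0,0,0],-10.4,0.2],[[0,0,0],0,0.2]])

```text
time_s: 28.32
eef_pos: [0.5567, -0.0216, 0.2007]
ee_rot: [[-0.999, -0.04, 0.001], [-0.04, 0.999, -0.0], [-0.001, -0.0, -1.0]]
ft_force: [0.5, -0.5, -0.6]
width: 0.0526
```

```bash
python3 - <<'E'
from h import *
s=state()
a=grab('top');cv2.imwrite('pics/c3.png',cv2.resize(a['color'][200:300,140:300],(640,400),interpolation=cv2.INTER_CUBIC)[:,:,::-1])
d=np.array(s['ee_rot']).T@(np.array([.4165,.1052,.09])-s['eef_pos']);print(d.round(4))
E
```

```text
t 28.325 pos [ 0.5567 -0.0216  0.2007] yaw x-axis -177.69 z [ 0.001 -0.    -1.   ] F [ 0.5 -0.5 -0.6] w 0.0526 q [ -3.4  20.1 103.2   0.   56.6 -95.8]
[0.1351 0.1324 0.1105]
```

Emit:
arm_command(plan=[[[0.0338,0.0331,0],0,0.2],[[0.0338,0.0331,0],0,0.2],[[0.0338,0.0331,0],0,0.2],[[0.0338,0.0331,0],0,0.2],[[0,0,0.05],0,0.2],[[0,0,0.04],0,0.2],[[0,0,0.02],0,0.2],[[0,0,0],0,0.2]])

```text
time_s: 29.38
eef_pos: [0.4149, 0.1049, 0.0887]
ee_rot: [[-0.999, -0.039, -0.003], [-0.039, 0.999, -0.001], [0.003, -0.0, -1.0]]
ft_force: [-0.6, 0.6, -0.8]
width: 0.0523
```

Emit:
arm_command(plan=[[[0,0,0],0,0.2]])

```text
time_s: 29.5
eef_pos: [0.4164, 0.1051, 0.0903]
ee_rot: [[-0.999, -0.04, 0.001], [-0.04, 0.999, 0.0], [-0.001, 0.0, -1.0]]
ft_force: [0.4, 0.4, -0.4]
width: 0.0525
```

Emit:
arm_command(plan=[[[0,0,0.03],0,0.2],[[0,0,0.02],0,0.2],[[0,0,0.009],0,0.2],[[0,0,0.005],0,0.2],[[0,0,0],0,-1],[[0,0,0],0,-1],[[0,0,0],0,-1],[[0,0,0],0,-1]])

```text
time_s: 30.5
eef_pos: [0.4162, 0.1051, 0.026]
ee_rot: [[-0.999, -0.042, 0.001], [-0.042, 0.999, 0.0], [-0.001, 0.0, -1.0]]
ft_force: [-0.3, -0.3, 6.4]
width: 0.0389
```

Emit:
arm_command(plan=[[[0,0,-0.02],0,-1],[[0,0,-0.05],0,-1],[[0,0,-0.05],0,-1],[[0,0,-0.05],0,-1],[[0,0,0],10.4,-1],[[0,0,0],10.4,-1],[[0,0,0],10.4,-1],[[0,0,0],10.4,-1]])

```text
time_s: 31.5
eef_pos: [0.4152, 0.1049, 0.1953]
ee_rot: [[-0.771, 0.637, -0.001], [0.637, 0.771, -0.0], [0.0, -0.001, -1.0]]
ft_force: [-0.0, 0.3, -1.7]
width: 0.0392
```

Emit:
arm_command(plan=[[[0,0,0],10.4,-1],[[0,0,0],10.4,-1],[[0,0,0],10.4,-1],[[0,0,0],10.4,-1],[[0,0,0],10.4,-1],[[0,0,0],0,-1],[[0,0,0],0,-1]])

```text
time_s: 32.38
eef_pos: [0.4154, 0.1049, 0.1953]
ee_rot: [[0.017, 1.0, -0.0], [1.0, -0.017, -0.0], [-0.0, -0.0, -1.0]]
ft_force: [-0.6, 0.6, -1.4]
width: 0.039
```

```bash
python3 - <<'E'
from h import *
s=state()
d=np.array(s['ee_rot']).T@(np.array([.6046,-.171,.12])-s['eef_pos']);print(d.round(4))
E
```

```text
t 32.375 pos [0.4154 0.1049 0.1953] yaw x-axis 89.01 z [-0. -0. -1.] F [-0.6  0.6 -1.4] w 0.039 q [ 12.6   9.9 118.5  -0.   51.6  13.6]
[-0.2726  0.1939  0.0753]
```

Emit:
arm_command(plan=[[[-0.039,0.0277,0],0,-1],[[-0.039,0.0277,0],0,-1],[[-0.039,0.0277,0],0,-1],[[-0.039,0.0277,0],0,-1],[[-0.039,0.0277,0],0,-1],[[-0.039,0.0277,0],0,-1],[[-0.0386,0.0277,0],0,-1],[[0,0,0.04],0,-1]])

```text
time_s: 33.38
eef_pos: [0.6082, -0.1753, 0.1577]
ee_rot: [[0.021, 1.0, 0.008], [1.0, -0.021, -0.003], [-0.003, 0.008, -1.0]]
ft_force: [-0.2, 0.7, -2.4]
width: 0.0391
```

Emit:
arm_command(plan=[[[0,0,0.02],0,-1],[[0,0,0.012],0,-1],[[0,0,0],0,-1],[[0,0,0],0,-1]])

```text
time_s: 33.88
eef_pos: [0.6046, -0.1714, 0.1246]
ee_rot: [[0.02, 1.0, 0.002], [1.0, -0.02, -0.001], [-0.0, 0.002, -1.0]]
ft_force: [0.3, 0.0, -2.0]
width: 0.0395
```

```bash
python3 - <<'E'
from h import *
s=state()
b=grab('scene')
save('p4.png',b,(140,140,280,245),5)
d=np.array(s['ee_rot']).T@(np.array([.6046,-.171,.1])-s['eef_pos']);print(d.round(4))
E
```

```text
t 33.875 pos [ 0.6046 -0.1714  0.1246] yaw x-axis 88.86 z [ 0.002 -0.001 -1.   ] F [ 0.3  0.  -2. ] w 0.0395 q [-16.9  31.3  96.6  -0.   52.  -15.8]
[ 0.0004 -0.      0.0246]
```

View pics/p4.png

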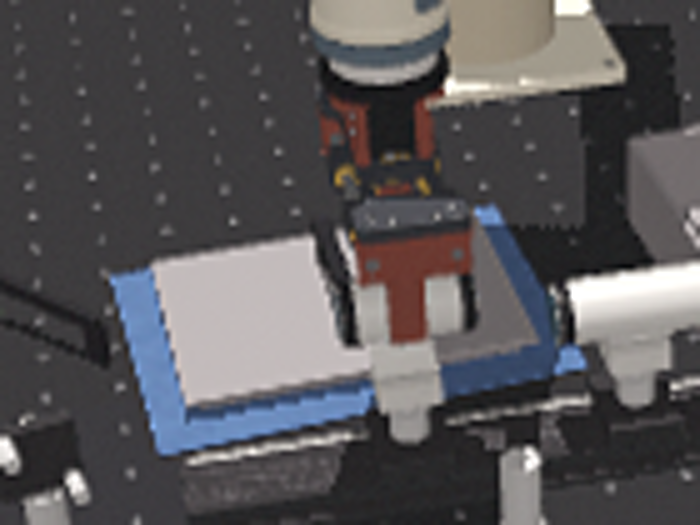

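The short tube spans 340–475, with the finger at 408, so it is centred over the far V. I'll lower it.

Emit:
arm_command(plan=[[[0,0,0.012],0,-1],[[0,0,0.006],0,-1],[[0,0,0.004],0,-1],[[0,0,0],0,-1]])

```text
time_s: 34.42
eef_pos: [0.6036, -0.1715, 0.101]
ee_rot: [[0.021, 1.0, -0.001], [1.0, -0.021, 0.0], [0.0, -0.001, -1.0]]
ft_force: [-0.2, 1.3, -1.7]
width: 0.0394
```

Emit:
arm_command(plan=[[[0,0,0.002],0,-1],[[0,0,0],0,-1]])

```text
time_s: 34.67
eef_pos: [0.604, -0.1716, 0.1007]
ee_rot: [[0.021, 1.0, 0.0], [1.0, -0.021, -0.0], [-0.0, 0.0, -1.0]]
ft_force: [-4.1, 1.6, 6.5]
width: 0.0391
```

Emit:
arm_command(plan=[[[0,0,0],0,0.15],[[0,0,0],0,0.15],[[0,0,0],0,0.15],[[0,0,-0.02],0,0.15],[[0,0,-0.04],0,0.15],[[0,0,-0.06],0,0.15],[[0,-0.06,0],0,0.15],[[0,-0.06,0],0,0.15]])

```text
time_s: 35.67
eef_pos: [0.4835, -0.1692, 0.2216]
ee_rot: [[0.02, 1.0, 0.003], [1.0, -0.02, -0.001], [-0.001, 0.003, -1.0]]
ft_force: [-0.6, 0.0, -0.7]
width: 0.0507
```

Emit:
arm_command(plan=[[[0.06,0,0],0,0.15],[[0.06,0,0],0,0.15],[[0.06,0,0],0,0.15],[[0.06,0,0],0,0.15],[[0.06,0,0],-10.4,0.15],[[0,0,0],-10.4,0.15],[[0,0,0],-10.4,0.15],[[0,0,0],-10.4,0.15]])

```text
time_s: 36.67
eef_pos: [0.4905, 0.1314, 0.2208]
ee_rot: [[-0.653, 0.757, 0.002], [0.757, 0.653, 0.0], [-0.001, 0.001, -1.0]]
ft_force: [-1.0, 0.1, 0.6]
width: 0.0505
```

Emit:
arm_command(plan=[[[0,0,0],-10.4,0.15],[[0,0,0],-10.4,0.15],[[0,0,0],-10.4,0.15],[[0,0,0],-10.4,0.15],[[0,0,0],-10.4,0.15],[[0,0,0],0,0.15]])

```text
time_s: 37.42
eef_pos: [0.4905, 0.131, 0.2206]
ee_rot: [[-0.999, -0.04, 0.001], [-0.04, 0.999, 0.0], [-0.001, 0.0, -1.0]]
ft_force: [0.1, 0.5, -1.0]
width: 0.0506
```

```bash
python3 - <<'E'
from h import *
s=state()
a=grab('top');b=grab('scene')
import pickle;pickle.dump((a,b),open('f5.pkl','wb'))
A=cv2.resize(a['color'][165:290,180:370],(790,520),interpolation=cv2.INTER_CUBIC)
cv2.imwrite('pics/q1.png',A[:,:,::-1])
E
```

```text
t 37.425 pos [0.4905 0.131  0.2206] yaw x-axis -177.69 z [ 0.001  0.    -1.   ] F [ 0.1  0.5 -1. ] w 0.0506 q [ 13.6  14.5 108.2   0.   57.2 -78.7]
```

View pics/q1.png

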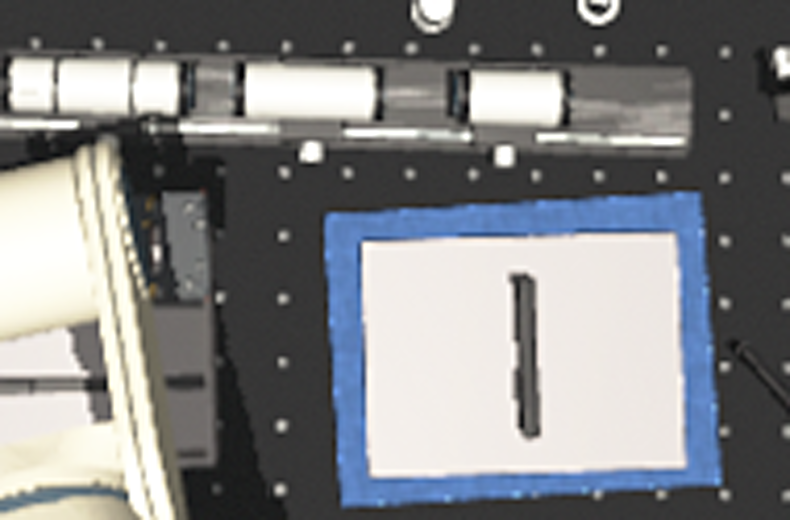

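The top crop shows the middle and short tubes in their Vs. The lid lies flat on the mat, with the handle running from (520,273) to (530,437) and the lid corners at (361,239), (677,233), (686,467) and (371,479).

```bash
python3 - <<'E'
from h import *
import pickle
a,b=pickle.load(open('f5.pkl','rb'))
T=lambda x,y:((x+.5)/4.158-.5+180,(y+.5)/4.16-.5+165)
for n,(p,q) in dict(long=((2,86),(190,88)),mid=((236,89),(384,94)),short=((454,94),(571,98))).items():
    P=[back(a,*T(*k),.112)[:2] for k in(p,q)];d=P[0]-P[1];print(n,((P[0]+P[1])/2).round(4),np.linalg.norm(d).round(4),np.degrees(np.arctan2(d[1],d[0])).round(2))
P=np.array([back(a,*T(*k),.019)[:2] for k in((361,239),(677,233),(686,467),(371,479))])
print('lid',P.mean(0),[np.degrees(np.arctan2(*v[::-1])).round(2) for v in(P[0]-P[3],P[1]-P[2],P[0]-P[1],P[3]-P[2])])
h=[back(a,*T(*k),.055)[:2] for k in((519,274),(529,436))];print('handle',(h[0]+h[1])/2,h[0]-h[1])
s=state();d=np.array(s['ee_rot']).T@(np.array([.4127,-.1885,.2])-s['eef_pos']);print(d.round(4))
E
```

```text
long [0.6079 0.1391] 0.1385 89.98
mid [ 0.6062 -0.0186] 0.1091 88.65
short [ 0.6044 -0.1679] 0.0863 88.63
lid [ 0.40920814 -0.1879719 ] [np.float64(2.89), np.float64(2.22), np.float64(91.66), np.float64(92.72)]
handle [ 0.41098422 -0.1839105 ] [0.12276412 0.008154  ]
t 37.525 pos [0.4904 0.1309 0.2203] yaw x-axis -177.81 z [ 0.001  0.    -1.   ] F [ 0.3 -1.   0. ] w 0.0508 q [ 13.6  14.5 108.2   0.   57.2 -78.6]
[ 0.0899 -0.3162  0.0201]
```

The tubes measure within about 3 mm of their seats. The lid is where I left it, so I'll fetch it.

Emit:
arm_command(plan=[[[0.0128,-0.0452,0],0,0],[[0.0128,-0.0452,0],0,0],[[0.0128,-0.0452,0],0,0],[[0.0128,-0.0452,0],0,0],[[0.0128,-0.0452,0],0,0],[[0.0128,-0.0452,0],0,0],[[0.0131,-0.045,0],0,0],[[0,0,0.05],0,0]])

```text
time_s: 38.52
eef_pos: [0.4162, -0.193, 0.1721]
ee_rot: [[-0.999, -0.035, 0.008], [-0.035, 0.999, -0.005], [-0.008, -0.005, -1.0]]
ft_force: [0.5, 0.3, -0.7]
width: 0.044
```

Emit:
arm_command(plan=[[[0,0,0.05],0,0],[[0,0,0.02],0,0],[[0,0,0],0,0],[[0,0,0],0,0]])

```text
time_s: 39.02
eef_pos: [0.4144, -0.1891, 0.1004]
ee_rot: [[-0.999, -0.041, 0.001], [-0.041, 0.999, -0.001], [-0.001, -0.001, -1.0]]
ft_force: [0.3, 0.4, 0.2]
width: 0.044
```

```bash
python3 - <<'E'
from h import *
import pickle
_,b0=pickle.load(open('f5.pkl','rb'))
b=grab('scene'); cv2.imwrite('pics/l1.png',np.hstack([cv2.resize(f['color'][150:240,150:250],(390,351)) for f in(b0,b)])[:,:,::-1])
s=state();d=np.array(s['ee_rot']).T@(np.array([.4129,-.1885,.033])-s['eef_pos']);print(d.round(4))
A=cv2.absdiff(b0['color'],b['color']).max(2); print('left lid corner region diff',A[190:215,160:185].max(), A[195:215,165:225].mean())
E
```

```text
t 39.075 pos [ 0.4146 -0.1892  0.1006] yaw x-axis -177.64 z [ 0.002 -0.001 -1.   ] F [-0.1  0.2 -0.1] w 0.044 q [ -26.    21.8  119.1    0.    39.  -118.4]
[0.0018 0.0008 0.0676]
left lid corner region diff 83 30.171666666666667
```

View pics/l1.png

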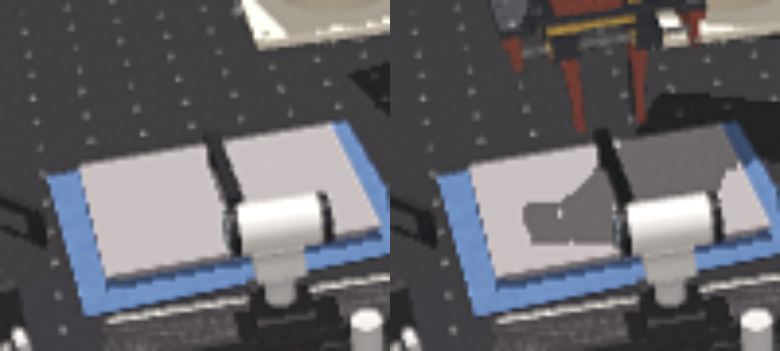

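The lid has not moved: its left corner is at (80,165) in both halves. I'll grip the handle.

Emit:
arm_command(plan=[[[0.0015,0.0005,0.03],0,0],[[0,0,0.02],0,0],[[0,0,0.012],0,0],[[0,0,0.005],0,0],[[0,0,0],0,-1],[[0,0,0],0,-1],[[0,0,0],0,-1],[[0,0,0],0,-1]], squeeze=45)

```text
time_s: 40.08
eef_pos: [0.4124, -0.1885, 0.0329]
ee_rot: [[-0.999, -0.042, 0.001], [-0.042, 0.999, -0.0], [-0.001, -0.0, -1.0]]
ft_force: [-0.3, 0.7, 3.5]
width: 0.0135
```

Emit:
arm_command(plan=[[[0,0,-0.02],0,-1],[[0,0,-0.04],0,-1],[[0,0,-0.05],0,-1],[[0,0,-0.05],0,-1],[[0,0,0],0,-1],[[0,0,0],0,-1]])

```text
time_s: 40.83
eef_pos: [0.4112, -0.188, 0.1916]
ee_rot: [[-0.999, -0.042, -0.001], [-0.042, 0.999, 0.001], [0.001, 0.001, -1.0]]
ft_force: [-0.5, -0.1, -3.1]
width: 0.0135
```

```bash
python3 - <<'E'
from h import *
s=state();d=np.array(s['ee_rot']).T@(np.array([.4171,.1757,.19])-s['eef_pos']);print(d.round(4))
E
```

```text
t 40.825 pos [ 0.4112 -0.188   0.1916] yaw x-axis -177.6 z [-0.001  0.001 -1.   ] F [-0.5 -0.1 -3.1] w 0.0135 q [ -26.1   12.3  116.     0.    51.8 -118.5]
[-0.0211  0.3631  0.0018]
```

Emit:
arm_command(plan=[[[-0.0026,0.0454,0],0,-1],[[-0.0026,0.0454,0],0,-1],[[-0.0026,0.0454,0],0,-1],[[-0.0026,0.0454,0],0,-1],[[-0.0026,0.0454,0],0,-1],[[-0.0026,0.0454,0],0,-1],[[-0.0026,0.0454,0],0,-1],[[-0.0026,0.0454,0],0,-1]])

```text
time_s: 41.82
eef_pos: [0.4161, 0.1763, 0.1902]
ee_rot: [[-0.999, -0.042, -0.004], [-0.042, 0.999, -0.002], [0.004, -0.002, -1.0]]
ft_force: [1.1, 0.1, -3.6]
width: 0.0138
```

Emit:
arm_command(plan=[[[0,0,0.04],0,-1],[[0,0,0.03],0,-1],[[0,0,0.01],0,-1],[[0,0,0],0,-1],[[0,0,0],0,-1]])

```text
time_s: 42.45
eef_pos: [0.4182, 0.1754, 0.113]
ee_rot: [[-0.999, -0.042, 0.001], [-0.042, 0.999, 0.0], [-0.001, 0.0, -1.0]]
ft_force: [-0.4, -0.5, -3.1]
width: 0.0138
```

```bash
python3 - <<'E'
from h import *
s=state();d=np.array(s['ee_rot']).T@(np.array([.4171,.1757,.088])-s['eef_pos']);print(d.round(4))
E
```

```text
t 42.45 pos [0.4182 0.1754 0.113 ] yaw x-axis -177.62 z [ 0.001  0.    -1.   ] F [-0.4 -0.5 -3.1] w 0.0138 q [ 21.2  20.3 119.   -0.   40.7 -71.1]
[0.0011 0.0004 0.025 ]
```

Emit:
arm_command(plan=[[[0.001,0,0.01],0,-1],[[0,0,0.004],0,-1],[[0,0,0.003],0,-1],[[0,0,0],0,-1]])

```text
time_s: 42.95
eef_pos: [0.4165, 0.1753, 0.0953]
ee_rot: [[-0.999, -0.042, -0.0], [-0.042, 0.999, -0.0], [0.0, -0.0, -1.0]]
ft_force: [0.9, -0.7, -3.3]
width: 0.0138
```

Emit:
arm_command(plan=[[[0,0,0.003],0,-1],[[0,0,0.002],0,-1],[[0,0,0],0,-1]])

```text
time_s: 43.32
eef_pos: [0.4165, 0.1753, 0.0903]
ee_rot: [[-0.999, -0.042, -0.0], [-0.042, 0.999, -0.0], [0.0, -0.0, -1.0]]
ft_force: [-0.2, -0.6, -2.8]
width: 0.0138
```

Emit:
arm_command(plan=[[[0,0,0.002],0,-1],[[0,0,0.001],0,-1],[[0,0,0],0,-1]])

```text
time_s: 43.7
eef_pos: [0.4168, 0.1754, 0.0898]
ee_rot: [[-0.999, -0.042, 0.001], [-0.042, 0.999, 0.0], [-0.001, 0.0, -1.0]]
ft_force: [-10.4, -3.2, 33.6]
width: 0.0137
```

Emit:
arm_command(plan=[[[0,0,-0.001],0,-1],[[0,0,0],0,0.1],[[0,0,0],0,0.1],[[0,0,0],0,0.1],[[0,0,-0.03],0,0.1],[[0,0,-0.05],0,0.1],[[0,0,-0.06],0,0.1],[[0.03,0.04,-0.03],0,0.1]])

```text
time_s: 44.7
eef_pos: [0.3872, 0.214, 0.2616]
ee_rot: [[-0.999, -0.038, 0.005], [-0.038, 0.999, 0.002], [-0.005, 0.002, -1.0]]
ft_force: [0.4, 1.2, 0.2]
width: 0.048
```

Emit:
arm_command(plan=[[[0,0.05,0],0,0.1],[[0,0.05,0],0,0.1],[[0,0.05,0],0,0.1],[[0,0.05,0],0,0.1],[[0,0.04,0],0,0.1],[[0,0,0],0,0.1],[[0,0,0],0,0.1]])

```text
time_s: 45.58
eef_pos: [0.3746, 0.453, 0.2578]
ee_rot: [[-0.999, -0.042, -0.001], [-0.042, 0.999, -0.001], [0.001, -0.001, -1.0]]
ft_force: [-0.5, -0.5, 0.3]
width: 0.0485
```

```bash
python3 - <<'E'
from h import *
import pickle
s=state();a=grab('top');b=grab('scene');pickle.dump((a,b),open('f6.pkl','wb'))
A=cv2.resize(a['color'][150:285,130:330],(800,540),interpolation=cv2.INTER_CUBIC)
B=cv2.resize(b['color'][140:260,180:400],(800,436),interpolation=cv2.INTER_CUBIC)
A=cv2.resize(a['color'][155:285,135:330],(585,390),interpolation=cv2.INTER_CUBIC)
B=cv2.resize(b['color'][155:225,200:375],(585,210)if 0 else (500,200),interpolation=cv2.INTER_CUBIC)
o=np.zeros((600,600,3),np.uint8);o[:390,:585]=A;o[395:595,:500]=B
cv2.imwrite('pics/fin.png',o[:,:,::-1])
E
```

```text
t 45.575 pos [0.3746 0.453  0.2578] yaw x-axis -177.57 z [-0.001 -0.001 -1.   ] F [-0.5 -0.5  0.3] w 0.0485 q [ 49.3  19.   96.4  -0.   64.8 -43.2]
```

View pics/fin.png

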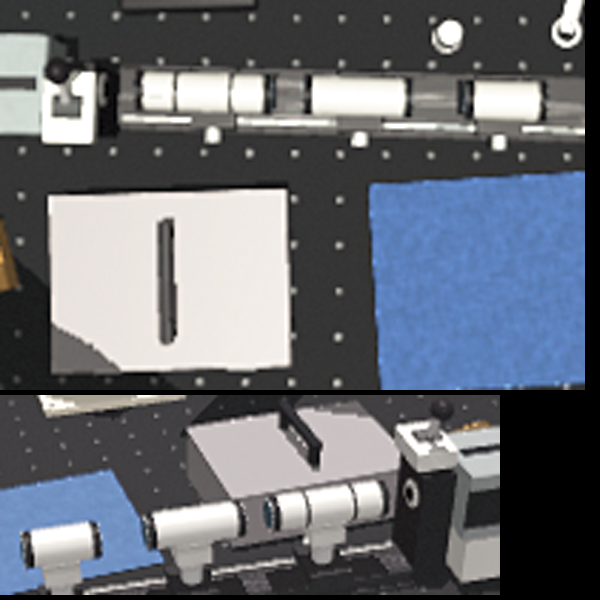

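The final picture shows the lid on the case, with its corners where they were at the start: (49,195), (288,188) and (291,367) in the 3x crop. The lever is on the far side and the three tubes are centred on their mounts. I'll run one numeric check before handing in.

```bash
python3 - <<'E'
from h import *
import pickle
a0,b0=pickle.load(open('f0.pkl','rb'));a,b=pickle.load(open('f6.pkl','rb'))
for n,x,y,bx in(('top lid',a0,a,(145,210,240,285)),('scene handle',b0,b,(290,150,318,182)),('top bystanders',a0,a,(170,120,400,178))):
    g=[cv2.cvtColor(f['color'],cv2.COLOR_RGB2GRAY)[bx[1]:bx[3],bx[0]:bx[2]].astype(np.float32) for f in(x,y)]
    print(n,cv2.phaseCorrelate(g[0],g[1]))
T=lambda x,y:((x+.5)/3-.5+135,(y+.5)/3-.5+155)
for p,q in(((136,91),(276,94)),((306,95),(412,98)),((460,97),(549,101))):
    P=[back(a,*T(*k),.112)[:2] for k in(p,q)];print(((P[0]+P[1])/2).round(4))
E
```

```text
top lid ((-0.2437132127292756, 0.6140597901807396), 0.7136277914047241)
scene handle ((0.08833882847613594, 0.0026893419389910633), 0.88846651862065)
top bystanders ((-0.005377385193042983, 0.022724791480339235), 0.9952903645237287)
[0.608  0.1372]
[ 0.6055 -0.0191]
[ 0.6045 -0.1678]
```

```bash
python3 -c "
from h import *
print(ctrl.finish_job())"
```

```text
the job is handed in; nothing more can be done
None
```

I shut the shutter, laid the lid on the mat, put all three tubes in their V-mounts, set the lid back on the case, and handed the job in at about 46 s. The hand-in gave no verdict, so what follows comes from my own last checks.

- **Tubes:** the long, middle and short tubes measured within about 3 mm of the seat centres I had measured, well inside the 15 mm allowed along the beam. Each was let go only after it touched down in its V. The last camera angle check put the long, middle and short tubes at about 90.0°, 88.7° and 88.6° against a beam at 89.0°.
- **Lid:** the gripper met firm contact at the height expected for a seated lid. Comparing first and last pictures, the lid is about 0.7 pixel (roughly 2 mm) from its starting place in the top view. In the scene view the handle had moved less than 0.1 pixel.
- **Shutter:** the lever was pushed to its stop, with 30 N felt at the end, and the last picture shows the knob on the far side.
- **Other things on the table:** the strip behind the rail showed no movement in the top view. I did not check the goggles and tissues numerically.

No check failed. The top and scene views put the seats 1.5 to 3.5 mm apart across the beam, so I used values in between. I saw no sign of the lid being knocked aside or of the grip slackening.

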